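# Unfold the crank of a specimen lift and raise its table level with the side shelf

### The job

Swing the folded crank handle of the specimen lift fully out to its working position, leaving the crank where it stands while you do so. Then turn the crank clockwise until the lift table is level with the fixed shelf beside it, so that slides can be pushed across; do not run it up well past the shelf. Let go, leave the handle standing out, and do not disturb the rack, jar and beaker nearby.

Things in the scene. Friction and masses are not known exactly. Their poses are not given: they have to be found in the camera images.
- lift: Specimen lift fixed to the bench: grey base plate (x -60 to 270, y -135 to 135, 12 mm thick), white gearbox whose face (150 x 110 mm) slopes towards the robot, lift table and shelf behind. Origin on the bench straight below the crank hub; z up, -x the front, +y the shelf's side. The crank axis leans 26 degrees from vertical to the front: outward is (-0.438, 0, 0.899) in this frame.
- hub (a point): Point on the crank's axis at mid-thickness of the crank arm, 125 mm above the bench, 30 mm off the sloped face. Axes: z outward along the crank axis, x along the arm from hub to knuckle at any crank angle. The arm is a steel bar 18 mm wide, 8 mm thick; the hub cap is 28 mm across and ends 7 mm outward of this point.
- knuckle (a point): Middle of the fold hinge at the arm's end: 85 mm from the hub along the arm and 16 mm outward. It is a fork 24 mm wide (across the arm), 20 mm long, reaching 8 mm beyond the hinge's height. Circles the axis as the crank turns.
- handle_end (a point): Free end of the folding handle, on its centre line, 72 mm from the fold hinge. The handle is a black round sleeve 22 mm across and 58 mm long (14 to 72 mm from the hinge) that spins freely about its centre line. Folded it lies over the arm pointing to the hub, 16 mm outward of the arm's middle; unfolded it stands parallel to the crank axis, away from the face.
- handle_stub (a joint): Fold angle of the handle, rad: 0 folded flat over the arm, 1.571 (end stop) fully out, parallel to the crank's axis. Stiff hinge (about 0.1 N m), stays where it is left.
- crank_arm (a joint): Crank angle, rad, grows clockwise as seen from outside facing the sloped face; at 0 the arm points up the slope, away from the robot. One clockwise turn (6.283) raises the table by 40 mm. About 0.35 N m of friction (4 N at the handle); self-locking, end stops at 0 and 12.6.
- stage_top (a point): Centre of the upper face of the lift table, an aluminium plate 115 x 125 x 8 mm carrying three glass slides, on the -y side behind the gearbox. Its height is 85 mm + 6.366 mm per rad of crank angle.
- shelf_top (a point): Centre of the upper face of the fixed shelf, an aluminium plate 115 x 120 x 8 mm clamped on two round posts, on the +y side of the lift table with an 8 mm gap. It starts 20 to 65 mm higher than the table and stays put.
- tube_rack: Blue tube rack 90 x 160 mm, 76 mm high with its tubes, standing loose beside the lift. Origin at the centre of its underside.
- jar: Closed jar 64 mm across, 85 mm high, loose beside the lift. Origin at the centre of its underside.
- beaker: Open glass beaker 72 mm across, 90 mm high, loose beside the lift. Origin at the centre of its underside.

How it is judged:
By the outcome, as a careful person would: the job done as asked, in the order asked, and still so for the second after the job is handed in, with the robot touching nothing.
It also fails if it takes over 61 s, if anything falls off the work surface, if the arm or the gripper's body presses on something with over 40 N, if the wrist force passes 120 N, or if a joint passes its speed limit or range.

### The arm

A 6-joint arm with a two-finger parallel gripper is mounted at the origin on the work surface. World frame = base frame: x ahead of the robot, y to its left, z up, the work surface at z = 0. Lengths are in mm, angles in rad, forces in N, time in s.
With the tool pointing down it reaches from about 300 to 825 mm from the base axis. Payload 5.4 kg.
Tool frame: the origin (TCP) lies on the mounting face of the last link; the fingertips stand 190 mm ahead of it and the grasp point (between the pads) lies 171 mm ahead of it; z points along the fingers, y is the direction in which the jaws open and shut (so a half turn about z gives the same grasp; the last joint's range is limited). The gripper opens to 92 mm and grips with 3 to 60 N. Pads are 20 mm wide; open, the fingers measure 128 mm over their backs; the gripper's body (75 mm by 189 mm) begins 69 mm behind the grasp point.
Start: joints at [-1.515, 0.158, 1.597, -0, 1.386, -0.21], TCP at [151.018, -554.798, 404.701] pointing down, gripper open.
Joint ranges: [-2.91, 2.91], [-0.94, 2.29], [0.18, 2.7], [-1.29, 4.43], [0.17, 2.64], [-3, 3]. Speed limits (rad/s): [2.57, 2.57, 3.14, 3.14, 3.14, 3.14].

### API

Orientations are given as a 3x3 rotation matrix whose columns are the frame's x, y, z axes.
In Python, from rig import telemetry, read_camera, camera_model, order gives the robot as it stands.
- The arm moves only by the tool play_rows, never from a script. Its argument "deltas" is a list of rows, each a list of 4 numbers: the shift along the tool's x, y, z in mm, then the turn about the tool's z in rad. In form: [[dx, dy, dz, twist], ...]. A call has 1 to 20 rows; each row is the pose to reach, as a shift and turn from the pose commanded when the call began, along the tool's axes at that moment; what a row does not reach only later rows make up. A row lasts 1/8 s, in which the tool goes at most 62.5 mm and 10.7 degrees, less where a joint would pass 70% of its speed; a pose out of reach is approached as far as the arm can. A call with a gripper value outside its range is refused whole. "hand" is the opening, from 0 (shut) to 1 (fully open), set as the call begins (left out, the last holds). The fingers move at their own pace and stop on an object; "squeeze" is the grip in N (left out, the last holds). Time passes only in rows, so rows that repeat a pose let the fingers close. It gives the time, the measured TCP pose, the force and the opening at its end, in the units of the state.
- telemetry.sense(): the state, without advancing time (a new reading comes with each control period).
- read_camera(name): name is "scene" or "top" or "wrist"; returns the picture (420x560x3 uint8, red, green, blue); there is no depth.
- camera_model(name): a dict with "fov_y" (degrees; the focal length in pixels is half the picture's height over the tangent of half this angle, whatever the lens; pixels are square), "cx", "cy" (the principal point, pixels), "rvec" (rotation vector, rad) and "tvec" (3), from world to camera coordinates, as OpenCV has them; the wrist camera has in their place "mount" (4x4, takes a point from camera to tool coordinates, whose origin is the TCP and whose axes are the flange's). Camera axes: x right, y down, z forward; pixel columns grow to the right and rows downward; lengths in mm; the calibration is good to about 2 mm. A picture is of the moment at which its call begins: read the wrist's pose just before it. camera_model takes no time and is no camera call.
- order.job_done(): hands the job in, once; it reports no verdict.
The state is a dict: "clock": time; "qpos": joint angles; "joint_velocities": joint speeds; "joint_torque": joint torques, N m; "position": TCP position; "orientation": TCP orientation; "ft_force": force on the tool from outside, world axes, zero at the start; "torque": the same for the moment, N m; "gripper_width": finger opening in mm.
Only numpy, scipy, OpenCV 4.12 (cv2) and the standard library are available. Lean on these libraries where they do the work, as an engineer would, in place of code of your own. Each camera call takes 0.05 s, during which the arm holds its last target.

## Working session

There is one attempt and no reset: what is moved stays moved. The work goes in short steps, Python scripts to look and compute and a tool call to move; the robot and the scene stay as the last step left them, time stands still between calls to the robot, and variables do not carry over. Pictures are saved under pics/ and viewed, and the job is handed in when it is done.

Besides the shell and the picture viewer there is one more tool, called after ">>>" as a command line: name --pt "numbers of a row" for each row, then --argument value for the rest. play_rows: Moves the arm, as the interface text tells. Its arguments: {"type":"object","properties":{"deltas":{"type":"array"},"hand":{"type":"number"},"squeeze":{"type":"number"}},"required":["deltas"]}

```bash
mkdir -p pics; ls; python3 - <<'E'
from rig import telemetry, read_camera, camera_model, order
import cv2
s=telemetry.sense()
for k,v in s.items(): print(k,v)
for n in ["scene","top","wrist"]:
    print(n,camera_model(n))
    cv2.imwrite(f"pics/{n}0.png",read_camera(n)[:,:,::-1])
E
```

```text
pics
clock 0.0
qpos [-1.51508137e+00  1.59015645e-01  1.59817202e+00 -4.32834260e-05
  1.38616881e+00 -2.10111982e-01]
joint_velocities [ 0.00128188  0.00119183  0.00157449  0.00087422 -0.00058846  0.00020408]
joint_torque [-1.47666487e-03 -3.85569727e+01 -3.22110343e+01  7.01374607e-02
  3.80689139e-02 -1.30335156e-04]
position [ 151.00908951 -554.54357902  403.76752795]
orientation [[ 9.64873514e-01  2.62714830e-01 -1.40702052e-04]
 [ 2.62714665e-01 -9.64871966e-01  1.75871279e-03]
 [ 3.26280465e-04 -1.73389988e-03 -9.99998444e-01]]
ft_force [-0.26640697 -0.07339735 -0.36455654]
torque [ 0.01750146 -0.0013361  -0.03551163]
gripper_width 91.70779798853309
scene {'fov_y': 53.275552148033775, 'cx': 284.93430745414463, 'cy': 203.9135873492846, 'rvec': array([ 2.30097237,  0.78886506, -0.3001393 ]), 'tvec': array([-501.63059846, -198.60093145, 1416.24814496])}
top {'fov_y': 43.57097380340628, 'cx': 284.4983706819496, 'cy': 205.22835036163434, 'rvec': array([ 2.15275599, -2.20085071,  0.0830353 ]), 'tvec': array([  61.59119688,  606.9524687 , 1393.2571137 ])}
wrist {'fov_y': 67.83072243350281, 'cx': 277.18830284185543, 'cy': 209.782285580722, 'mount': array([[-9.55449239e-04, -9.61929041e-01, -2.73297654e-01,
         7.85091621e+01],
       [ 9.99999459e-01, -8.06866829e-04, -6.56061571e-04,
        -1.93397812e-01],
       [ 4.10569866e-04, -2.73298133e-01,  9.61929292e-01,
         2.05904722e+01],
       [ 0.00000000e+00,  0.00000000e+00,  0.00000000e+00,
         1.00000000e+00]])}
```

View pics/scene0.png

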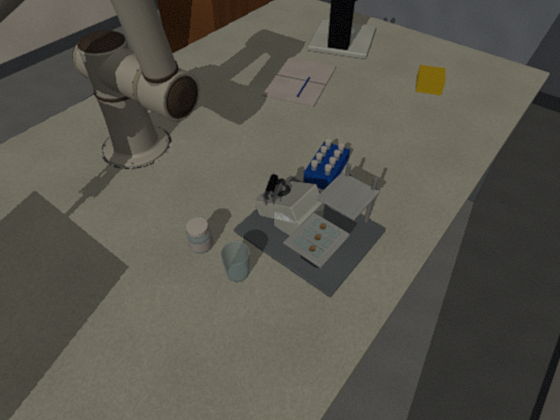

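View pics/top0.png

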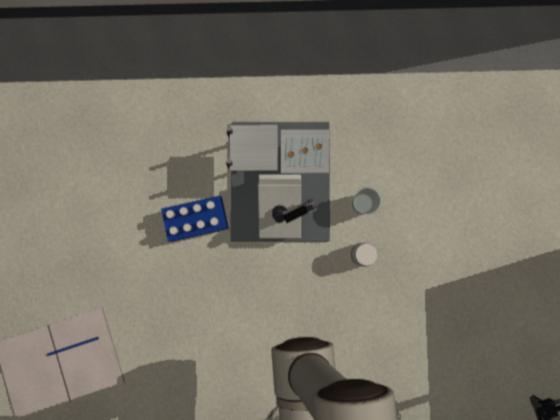

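View pics/wrist0.png

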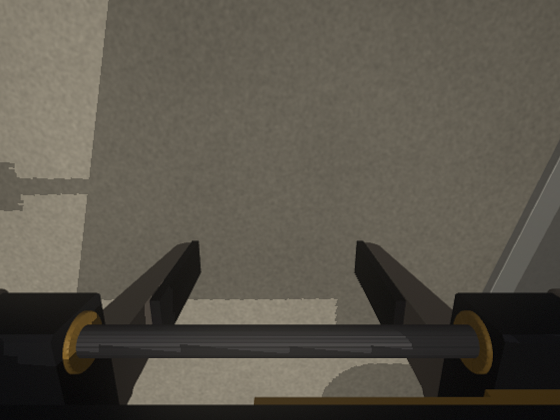

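```bash
python3 - <<'E'
import cv2
t=cv2.imread("pics/top0.png")[110:260,210:390]
cv2.imwrite("pics/top0z.png",cv2.convertScaleAbs(cv2.resize(t,None,fx=4.4,fy=4,interpolation=cv2.INTER_CUBIC)[:, :],alpha=1.4) if 0 else cv2.convertScaleAbs(cv2.resize(t,None,fx=4,fy=4,interpolation=cv2.INTER_CUBIC),alpha=1.6))
t=cv2.imread("pics/scene0.png")[130:300,220:400]
cv2.imwrite("pics/scene0z.png",cv2.convertScaleAbs(cv2.resize(t,None,fx=3.5,fy=3.5,interpolation=cv2.INTER_CUBIC),alpha=1.6))
E
```

```text
(no output)
```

View pics/top0z.png

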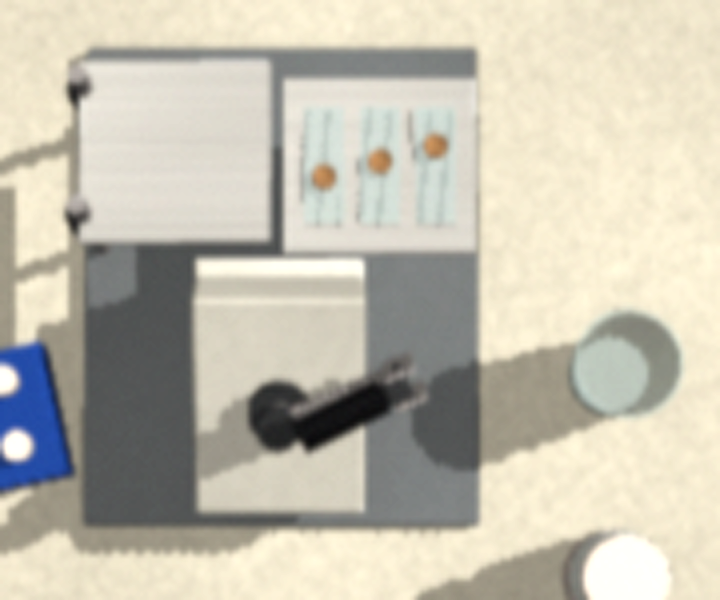

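View pics/scene0z.png

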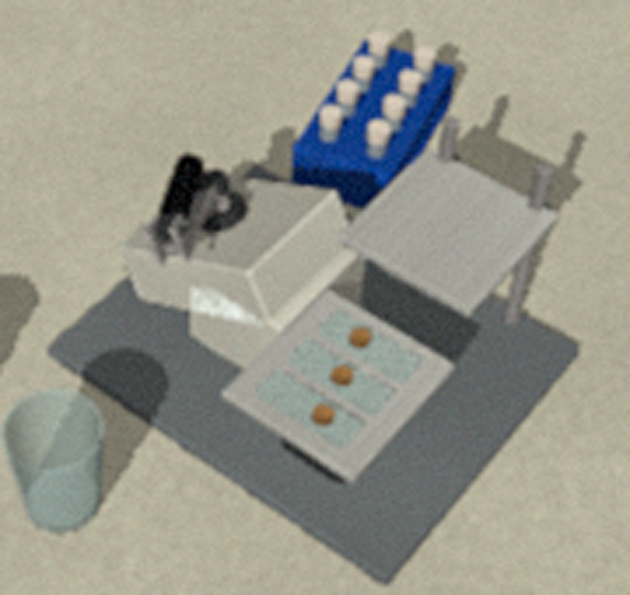

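```bash
cat > h.py <<'E'
import numpy as np, cv2
from rig import telemetry, read_camera, camera_model, order
def K(m,H=420):
    f=H/2/np.tan(np.radians(m['fov_y']/2)); return np.array([[f,0,m['cx']],[0,f,m['cy']],[0,0,1.]])
def cam(name,s=None):
    m=camera_model(name)
    if name=='wrist':
        T=np.eye(4);T[:3,:3]=s['orientation'];T[:3,3]=s['position']
        W=T@np.array(m['mount']); R=W[:3,:3].T; t=-R@W[:3,3]
    else:
        R=cv2.Rodrigues(np.array(m['rvec']))[0]; t=np.array(m['tvec'])
    return K(m),R,t
def proj(c,P):
    k,R,t=c; q=(np.atleast_2d(P)@R.T+t)@k.T; return q[:,:2]/q[:,2:]
def ray(c,uv):
    k,R,t=c; d=R.T@np.linalg.solve(k,np.array([uv[0],uv[1],1.])); return -R.T@t,d/np.linalg.norm(d)
def onz(c,uv,z):
    o,d=ray(c,uv); return o+d*(z-o[2])/d[2]
def tri(c1,u1,c2,u2):
    A=[];b=[]
    for c,u in((c1,u1),(c2,u2)):
        o,d=ray(c,u); M=np.eye(3)-np.outer(d,d); A.append(M); b.append(M@o)
    x=np.linalg.lstsq(np.vstack(A),np.hstack(b),rcond=None)[0]
    return x,[np.linalg.norm(A[i]@x-b[i]) for i in (0,1)]
E
python3 - <<'E'
from h import *
c=cam('top'); s=cam('scene')
z=lambda u,v:((u+.5)/4-.5+210,(v+.5)/4-.5+110)
Q={'FL':(84,524),'FR':(478,524),'RR':(476,49),'RL':(92,49)}
P={k:onz(c,z(*v),12) for k,v in Q.items()}
zs=lambda u,v:((u+.5)/3.5-.5+220,(v+.5)/3.5-.5+130)
for k,v in {'sFR':(50,351),'sRR':(387,583),'sRL':(578,349)}.items(): P[k]=onz(s,zs(*v),12)
for k in P: print(k,P[k].round(1))
E
```

```text
FL [516.2 196.4  12. ]
FR [510.4 -70.5  12. ]
RR [837.2 -78.5  12. ]
RL [843.4 186.4  12. ]
sFR [514.  -74.3  12. ]
sRR [838.7 -82.4  12. ]
sRL [842.5 183.8  12. ]
```

>>> play_rows --pt "16 -12 0 -0.04" --pt "48 -34 0 -0.12" --pt "87 -61 0 -0.22" --pt "126 -89 0 -0.31" --pt "165 -116 0 -0.41" --pt "204 -144 0 -0.5" --pt "243 -171 0 -0.6" --pt "282 -199 0 -0.7" --pt "321 -226 0 -0.8" --pt "360 -254 0 -0.9" --pt "399 -281 0 -1.0" --pt "438 -309 0 -1.09" --pt "477 -336 0 -1.18" --pt "508 -358 0 -1.26" --pt "524 -370 0 -1.3" --pt "524 -370 0 -1.3" --hand 0.6 --squeeze 4

```text
clock: 2.15
position: [559.4, -59.2, 404.5]
orientation: [[0.003, 1.0, -0.001], [1.0, -0.003, -0.0], [-0.0, -0.001, -1.0]]
ft_force: [-1.3, -0.4, -0.4]
gripper_width: 55.2
```

```bash
python3 - <<'E'
from h import *
import pickle
s=telemetry.sense(); im=read_camera('wrist')
print(s['clock'],s['position'].round(1) if hasattr(s['position'],'round') else s['position'],np.array(s['orientation']).round(3).tolist(),np.round(s['qpos'],2),s['gripper_width'])
pickle.dump((s,im),open('w1.pkl','wb'))
cv2.imwrite("pics/w1.png",cv2.convertScaleAbs(cv2.resize(im[:,:,::-1],None,fx=1.4,fy=1.4),alpha=1.5))
E
```

```text
2.15 [559.4 -59.2 404.5] [[0.003, 1.0, -0.001], [1.0, -0.003, -0.0], [-0.0, -0.001, -1.0]] [-0.32  0.13  1.63 -0.    1.38 -0.32] 55.18811543309095
```

View pics/w1.png

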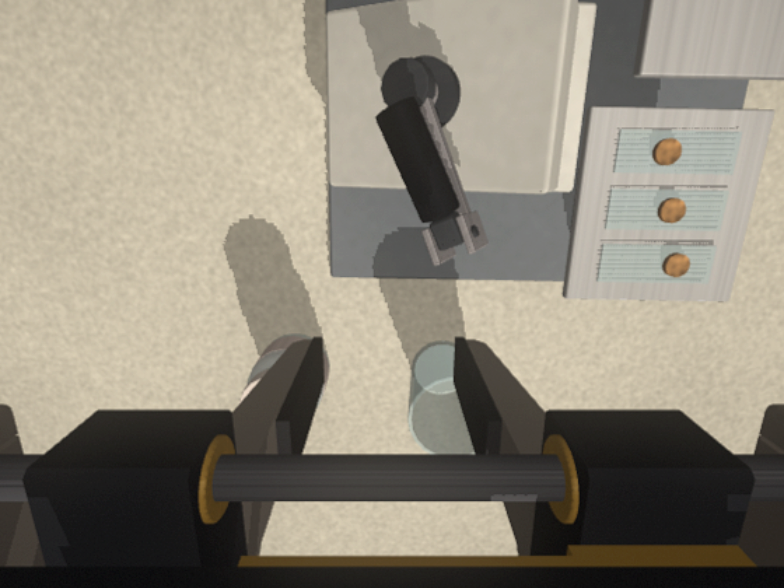

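```bash
cat > model.py <<'E'
from h import *
def frames(ox,oy,yaw):
    c,s=np.cos(yaw),np.sin(yaw); R=np.array([[c,-s,0],[s,c,0],[0,0,1]])
    t=np.radians(26); n=R@[-np.sin(t),0,np.cos(t)]; u=R@[np.cos(t),0,np.sin(t)]; y=R@[0,1,0]
    return R,np.array([ox,oy,0]),n,u,y
def pts(p):
    ox,oy,yaw,phi,th=p
    R,o,n,u,y=frames(ox,oy,yaw)
    hub=o+[0,0,125]; a=np.cos(phi)*u-np.sin(phi)*y
    kn=hub+85*a+16*n; h=-np.cos(th)*a+np.sin(th)*n
    return dict(hub=hub,a=a,n=n,u=u,kn=kn,h=h,R=R,o=o,y=y,cap=hub+7*n,end=kn+72*h,root=kn+14*h)
E
cat > fit1.py <<'E'
from model import *
import pickle
from scipy.optimize import least_squares
s,im=pickle.load(open('w1.pkl','rb')); c=cam('wrist',s); ct=cam('top')
w=lambda u,v:np.array([(u+.5)/1.4-.5,(v+.5)/1.4-.5])
obs=[('cap',w(408,86)),('end',w(397,108)),('root',w(441,217))]
FR=w(332,277)
def res(p,full=False):
    q=pts(p); r=[proj(c,q[k])[0]-o for k,o in obs]
    r.append(proj(c,q['o']+q['R']@[-60,-135,12])[0]-FR)
    r=np.array(r)
    if full: return r
    return np.r_[r.ravel(),(np.array(p[:2])-[572.5,59.3])/3,(p[2]+.022)/.004]
if __name__=="__main__":
  for p0 in ([572.5,59.3,-.022,1.3,.1],[572.5,59.3,-.022,1.3,.7]):
    f=least_squares(res,p0); print(f.x.round(3),f.cost); print(res(f.x,True).round(1).tolist())
  q=pts(f.x)
  for k in('hub','kn','end','a','h'): print(k,q[k].round(2))
  print('n',q['n'].round(3)); np.save('p1.npy',f.x)
  for k in ('cap','kn','root','end'): print(k,'wrist',(proj(c,q[k])[0]*1.4).round(0),'topz',((proj(ct,q[k])[0]-[210,110])*4).round(0),'scz',((proj(cam('scene'),q[k])[0]-[220,130])*3.5).round(0))
E
python3 fit1.py
```

```text
[ 5.74247e+02  6.10300e+01 -2.30000e-02  1.19100e+00  2.17000e-01] 0.9904069457378232
[[-0.2, -0.0], [-0.1, -0.6], [0.1, 0.3], [0.2, 0.9]]
[ 5.74247e+02  6.10300e+01 -2.30000e-02  1.19100e+00  2.17000e-01] 0.9904069457399489
[[-0.2, -0.0], [-0.1, -0.6], [0.1, 0.3], [0.2, 0.9]]
hub [574.25  61.03 125.  ]
kn [593.78 -18.36 153.21]
end [565.03  47.6  155.71]
a [ 0.31 -0.94  0.16]
h [-0.4   0.92  0.03]
n [-0.438  0.01   0.899]
cap wrist [408.  86.] topz [277. 427.] scz [211. 179.]
kn wrist [451. 242.] topz [406. 385.] scz [166. 233.]
root wrist [441. 217.] topz [385. 394.] scz [172. 218.]
end wrist [397. 107.] topz [299. 434.] scz [193. 162.]
```

```bash
cat > plan.py <<'E'
from model import *
def tgt(P,jaw,ref_yaw,up=9):
    # tool x yaw such that tool y (=yaw-90deg) along jaw
    yaw=np.arctan2(jaw[1],jaw[0])+np.pi/2
    while yaw-ref_yaw>np.pi/2: yaw-=np.pi
    while yaw-ref_yaw<-np.pi/2: yaw+=np.pi
    return np.r_[P+[0,0,171+up],yaw]
def rel(s,t):
    R=np.array(s['orientation']); d=R.T@(t[:3]-s['position']); y0=np.arctan2(R[1,0],R[0,0])
    tw=-(t[3]-y0); tw=(tw+np.pi)%(2*np.pi)-np.pi
    return np.r_[d,tw]
E
python3 - <<'E'
from plan import *
p=np.load('p1.npy'); s=telemetry.sense(); q=pts(p)
yr=np.pi/2
for th in np.r_[p[4],np.linspace(.3,1.571,14)]:
    pp=p.copy();pp[4]=th;k=pts(pp);P=k['kn']+60*k['h']
    jaw=np.cross([0,0,1],k['h']); t=tgt(P,jaw,yr); yr=t[3]
    print(round(th,3),k['h'].round(2),t.round(1)[:3],round(t[3],3),rel(s,t).round(2))
E
```

```text
0.217 [-0.4   0.92  0.03] [569.8  36.6 335.3] 1.982 [96.74 10.38 69.18 -0.42]
0.3 [-0.43  0.9   0.11] [568.1  35.5 339.8] 2.016 [95.59  8.67 64.65 -0.45]
0.398 [-0.46  0.87  0.2 ] [566.3  33.6 345.1] 2.057 [93.76  6.89 59.38 -0.49]
0.496 [-0.48  0.83  0.28] [564.8  31.3 350.3] 2.099 [91.43  5.37 54.21 -0.53]
0.593 [-0.5   0.78  0.37] [563.5  28.5 355.3] 2.144 [88.63  4.13 49.21 -0.58]
0.691 [-0.52  0.73  0.45] [562.6  25.3 360.1] 2.191 [85.39  3.18 44.42 -0.63]
0.789 [-0.53  0.67  0.52] [561.9  21.6 364.6] 2.243 [81.72  2.53 39.89 -0.68]
0.887 [-0.54  0.6   0.59] [561.6  17.6 368.8] 2.301 [77.68  2.18 35.66 -0.74]
0.984 [-0.54  0.53  0.66] [561.5  13.2 372.7] 2.367 [73.3   2.15 31.76 -0.8 ]
1.082 [-0.53  0.45  0.72] [561.8   8.5 376.2] 2.443 [68.61  2.43 28.24 -0.88]
1.18 [-0.52  0.37  0.77] [562.3   3.6 379.4] 2.532 [63.67  3.01 25.14 -0.97]
1.278 [-0.51  0.28  0.81] [563.2  -1.6 382. ] 2.639 [58.53  3.9  22.47 -1.07]
1.375 [-0.49  0.19  0.85] [564.3  -6.9 384.2] 2.769 [53.22  5.08 20.27 -1.2 ]
1.473 [-0.47  0.1   0.88] [565.8 -12.3 385.9] 2.928 [47.81  6.54 18.56 -1.36]
1.571 [-0.44  0.01  0.9 ] [567.5 -17.8 387.1] 3.119 [42.34  8.27 17.35 -1.55]
```

>>> play_rows --pt "20 2 5 -0.1" --pt "50 5 15 -0.2" --pt "80 8 30 -0.34" --pt "97 10 40 -0.42" --pt "97 10 40 -0.42"

```text
clock: 2.82
position: [569.2, 36.4, 363.9]
orientation: [[-0.402, 0.916, -0.002], [0.916, 0.402, -0.0], [0.001, -0.002, -1.0]]
ft_force: [-1.0, -0.1, -0.0]
gripper_width: 55.7
```

```bash
python3 - <<'E'
from plan import *
import pickle
s=telemetry.sense(); im=read_camera('wrist'); c=cam('wrist',s)
p=np.load('p1.npy');q=pts(p)
print(s['clock'],s['position'].round(1),s['ft_force'])
P=q['kn']+60*q['h'];print(rel(s,tgt(P,np.cross([0,0,1],q['h']),2)).round(2))
for k in('cap','end','root','kn'): print(k,(proj(c,q[k])[0]*1.4).round(0))
pickle.dump((s,im),open('w2.pkl','wb'))
cv2.imwrite("pics/w2.png",cv2.convertScaleAbs(cv2.resize(im[:,:,::-1],None,fx=1.4,fy=1.4),alpha=1.5))
E
```

```text
2.825 [569.2  36.4 363.9] [-1.04096379 -0.06182748 -0.0017741 ]
[-0.13  0.72 28.56  0.  ]
cap [410. 285.]
end [387. 319.]
root [387. 429.]
kn [387. 453.]
```

View pics/w2.png

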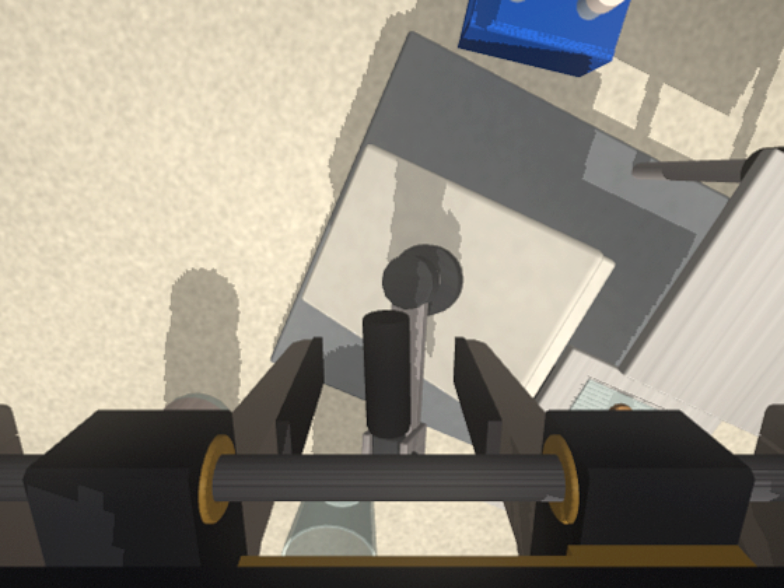

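>>> play_rows --pt "0 0.5 10 0" --pt "0 0.5 20 0" --pt "0 0.5 28 0" --pt "0 0.5 28 0" --pt "0 0.5 28 0"

```text
clock: 3.5
position: [570.5, 37.0, 336.9]
orientation: [[-0.403, 0.915, 0.0], [0.915, 0.403, -0.0], [-0.0, 0.0, -1.0]]
ft_force: [-0.3, -0.4, -0.1]
gripper_width: 55.1
```

>>> play_rows --pt "0 0 0 0" --pt "0 0 0 0" --pt "0 0 0 0" --pt "0 0 0 0" --pt "0 0 0 0" --pt "0 0 0 0" --hand 0.1 --squeeze 5

```text
clock: 4.25
position: [569.8, 36.9, 336.1]
orientation: [[-0.403, 0.915, -0.003], [0.915, 0.403, -0.0], [0.001, -0.003, -1.0]]
ft_force: [-5.2, -1.6, -0.5]
gripper_width: 21.9
```

```bash
cat > rows1.py <<'E'
from plan import *
p=np.load('p1.npy'); s=telemetry.sense()
print(s['clock'],s['gripper_width'],s['position'].round(1),s['ft_force'],s['torque'])
yr=2
for th in np.r_[np.linspace(p[4],1.571,16),1.62]:
    pp=p.copy();pp[4]=th;k=pts(pp);P=k['kn']+60*k['h']
    t=tgt(P,np.cross([0,0,1],k['h']),yr); yr=t[3]; print(round(th,2),rel(s,t).round(2).tolist())
E
python3 rows1.py
```

```text
4.25 21.942027740182247 [569.8  36.9 336.1] [-5.16334325 -1.56282024 -0.50977283] [-0.41067396  0.74820496 -0.02462113]
0.22 [-0.26, -0.12, 0.79, 0.0]
0.31 [-0.66, -2.33, -4.13, -0.03]
0.4 [-1.55, -4.54, -9.0, -0.07]
0.49 [-2.91, -6.7, -13.77, -0.11]
0.58 [-4.74, -8.82, -18.4, -0.15]
0.67 [-7.03, -10.87, -22.86, -0.19]
0.76 [-9.74, -12.83, -27.11, -0.24]
0.85 [-12.87, -14.69, -31.12, -0.29]
0.94 [-16.39, -16.43, -34.85, -0.35]
1.03 [-20.26, -18.04, -38.28, -0.41]
1.12 [-24.45, -19.51, -41.37, -0.49]
1.21 [-28.94, -20.82, -44.1, -0.58]
1.3 [-33.68, -21.96, -46.45, -0.68]
1.39 [-38.64, -22.93, -48.4, -0.81]
1.48 [-43.77, -23.72, -49.93, -0.96]
1.57 [-49.04, -24.31, -51.03, -1.13]
1.62 [-51.94, -24.55, -51.44, -1.24]
```

>>> play_rows --pt "0 -1 0 0" --pt "0 -1 0 0"

```text
clock: 4.5
position: [569.2, 36.6, 336.3]
orientation: [[-0.403, 0.915, -0.001], [0.915, 0.403, 0.0], [0.001, -0.001, -1.0]]
ft_force: [-3.7, -1.0, -2.2]
gripper_width: 22.1
```

>>> play_rows --pt "-0.4 -2.8 -4.9 -0.03" --pt "-1.3 -5.3 -9.8 -0.07" --pt "-2.6 -7.6 -14.5 -0.11" --pt "-4.5 -9.8 -19.2 -0.15" --pt "-6.8 -11.9 -23.6 -0.19"

```text
clock: 5.12
position: [561.6, 26.0, 361.2]
orientation: [[-0.571, 0.821, 0.003], [0.821, 0.571, 0.002], [-0.0, 0.003, -1.0]]
ft_force: [0.8, 2.8, -2.6]
gripper_width: 21.6
```

```bash
python3 - <<'E'
from plan import *
import pickle
s=telemetry.sense(); im=read_camera('wrist'); c=cam('wrist',s)
p=np.load('p1.npy');p[4]=.67;q=pts(p)
print(s['clock'],s['position'].round(1),s['ft_force'],s['gripper_width'])
for k in('cap','end','root','kn'): print(k,(proj(c,q[k])[0]*1.4).round(0))
pickle.dump((s,im),open('w3.pkl','wb'))
cv2.imwrite("pics/w3.png",cv2.convertScaleAbs(cv2.resize(im[:,:,::-1],None,fx=1.4,fy=1.4),alpha=1.5))
E
python3 rows1.py
```

```text
5.125 [561.6  26.  361.2] [ 0.80619621  2.75664718 -2.61050277] 21.616036288073122
cap [440. 282.]
end [385. 349.]
root [386. 431.]
kn [386. 446.]
5.175 22.071993257660242 [561.7  25.7 361.9] [-0.90418875  1.65773113 -1.7532431 ] [0.53646643 0.13229372 0.02290286]
0.22 [4.3, 12.81, 26.64, 0.2]
0.31 [4.32, 10.58, 21.71, 0.16]
0.4 [3.86, 8.28, 16.83, 0.12]
0.49 [2.93, 5.92, 12.05, 0.08]
0.58 [1.53, 3.52, 7.4, 0.04]
0.67 [-0.33, 1.1, 2.93, -0.0]
0.76 [-2.63, -1.32, -1.33, -0.05]
0.85 [-5.35, -3.72, -5.35, -0.1]
0.94 [-8.47, -6.09, -9.09, -0.16]
1.03 [-11.96, -8.39, -12.52, -0.22]
1.12 [-15.81, -10.62, -15.61, -0.3]
1.21 [-19.96, -12.75, -18.35, -0.38]
1.3 [-24.4, -14.77, -20.7, -0.49]
1.39 [-29.08, -16.67, -22.65, -0.61]
1.48 [-33.97, -18.41, -24.18, -0.76]
1.57 [-39.03, -20.0, -25.28, -0.94]
1.62 [-41.83, -20.79, -25.69, -1.05]
```

View pics/w3.png

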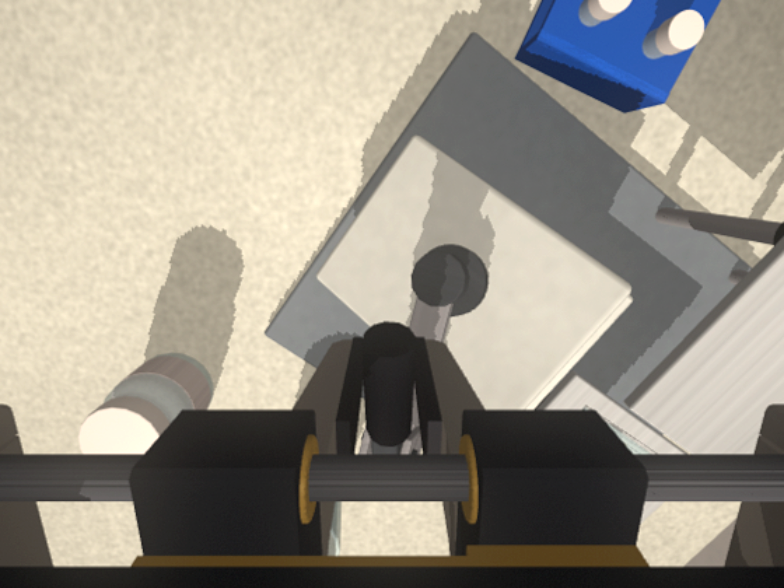

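>>> play_rows --pt "-2.6 -1.8 -3.0 -0.05" --pt "-5.3 -4.1 -6.5 -0.1" --pt "-8.4 -6.4 -10 -0.16" --pt "-12 -8.7 -13.2 -0.22" --pt "-15.8 -10.8 -16 -0.3" --pt "-20 -12.9 -18.6 -0.38" --pt "-24.4 -14.8 -21 -0.49" --pt "-29 -16.7 -23 -0.61"

```text
clock: 6.18
position: [565.3, -7.2, 386.1]
orientation: [[-0.939, 0.344, 0.008], [0.344, 0.939, 0.001], [-0.007, 0.004, -1.0]]
ft_force: [2.2, 4.0, 3.6]
gripper_width: 21.7
```

```bash
python3 rows1.py|tail -5; python3 - <<'E'
from h import *
im=read_camera('scene');t=read_camera('top')
cv2.imwrite("pics/s4.png",cv2.convertScaleAbs(np.hstack([cv2.resize(im[130:300,220:400,::-1],None,fx=2.2,fy=2.2,interpolation=2),cv2.resize(t[110:280,210:390,::-1],None,fx=2.2,fy=2.2,interpolation=2)]),alpha=1.6))
E
```

```text
1.3 [3.27, 3.52, 3.54, 0.12]
1.39 [0.52, -0.71, 1.59, -0.0]
1.48 [-2.49, -4.95, 0.07, -0.15]
1.57 [-5.73, -9.15, -1.03, -0.33]
1.62 [-7.57, -11.4, -1.44, -0.44]
```

View pics/s4.png

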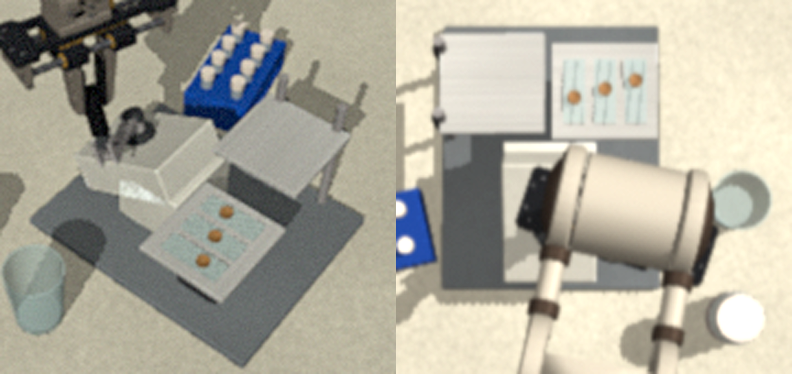

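>>> play_rows --pt "-1 -3 0 -0.07" --pt "-2.5 -5.2 -0.5 -0.15" --pt "-4 -7.3 -1 -0.24" --pt "-5.7 -9.4 -1.4 -0.33" --pt "-6.5 -11 -1.4 -0.33" --pt "-6.5 -11 -1.4 -0.33"

```text
clock: 7.02
position: [566.7, -19.6, 386.4]
orientation: [[-1.0, 0.028, 0.003], [0.028, 1.0, 0.002], [-0.003, 0.002, -1.0]]
ft_force: [0.2, 3.7, 6.4]
gripper_width: 21.7
```

```bash
python3 rows1.py|sed -n '1p;17,18p'; python3 - <<'E'
from h import *
im=read_camera('wrist')
cv2.imwrite("pics/w5.png",cv2.convertScaleAbs(cv2.resize(im[:,:,::-1],None,fx=1.4,fy=1.4),alpha=1.5))
E
```

```text
7.025 21.7288942334378 [566.7 -19.6 386.4] [0.17331462 3.69358374 6.35482596] [ 1.06515293 -0.05824264 -0.01047044]
1.57 [-0.73, 1.85, -0.77, -0.01]
1.62 [-1.76, -0.87, -1.19, -0.11]
```

View pics/w5.png

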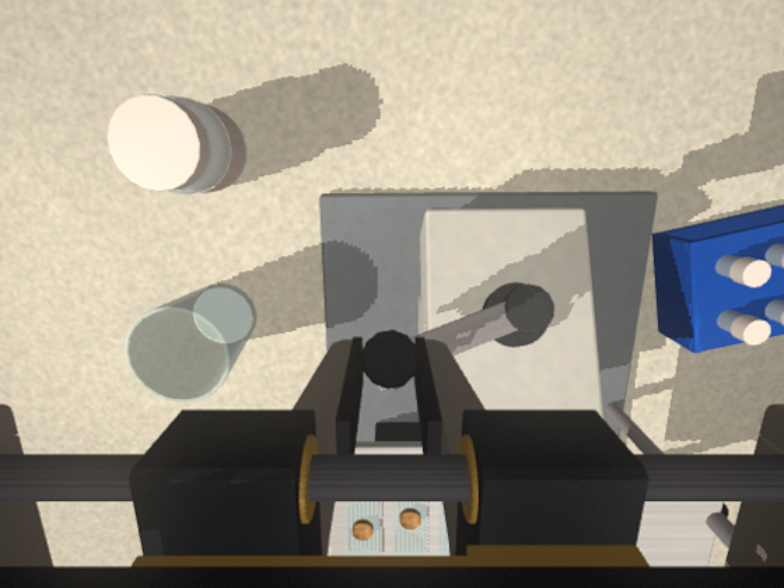

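>>> play_rows --pt "-0.6 -2 0 0" --pt "-1.3 -4 0 0" --pt "-1.3 -4 0 0"

```text
clock: 7.45
position: [567.4, -22.5, 386.1]
orientation: [[-1.0, 0.028, 0.0], [0.028, 1.0, 0.005], [-0.0, 0.005, -1.0]]
ft_force: [-3.0, 10.1, 8.0]
gripper_width: 24.8
```

>>> play_rows --pt "1 3 0 0" --pt "1 3 0 0" --pt "1 3 0 0" --pt "1 3 -20 0" --pt "10 3 -50 0" --pt "30 3 -80 0" --pt "60 3 -80 0" --pt "60 3 -80 0" --hand 0.6

```text
clock: 8.45
position: [506.8, -19.9, 465.0]
orientation: [[-1.0, 0.027, 0.001], [0.027, 1.0, -0.0], [-0.001, -0.0, -1.0]]
ft_force: [0.2, -0.1, -0.7]
gripper_width: 55.2
```

```bash
python3 - <<'E'
from model import *
import pickle
s=telemetry.sense(); im=read_camera('wrist'); c=cam('wrist',s); im2=read_camera('scene')
p=np.load('p1.npy');p[4]=1.571;q=pts(p)
print(s['clock'],s['position'].round(1),s['ft_force'].round(1),s['gripper_width'])
for k in('cap','end','root','kn'): print(k,(proj(c,q[k])[0]*1.4).round(0),((proj(cam('scene'),q[k])[0]-[220,130])*3.5).round(0))
pickle.dump((s,im),open('w6.pkl','wb'))
cv2.imwrite("pics/w6.png",cv2.convertScaleAbs(cv2.resize(im[:,:,::-1],None,fx=1.4,fy=1.4),alpha=1.5))
cv2.imwrite("pics/s6.png",cv2.convertScaleAbs(cv2.resize(im2[130:300,220:400,::-1],None,fx=3.5,fy=3.5,interpolation=2),alpha=1.6))
E
```

```text
8.45 [506.8 -19.9 465. ] [ 0.2 -0.1 -0.7] 55.24951911690897
cap [494. 354.] [211. 179.]
end [394. 404.] [129. 148.]
root [393. 398.] [159. 217.]
kn [393. 397.] [166. 233.]
```

View pics/w6.png

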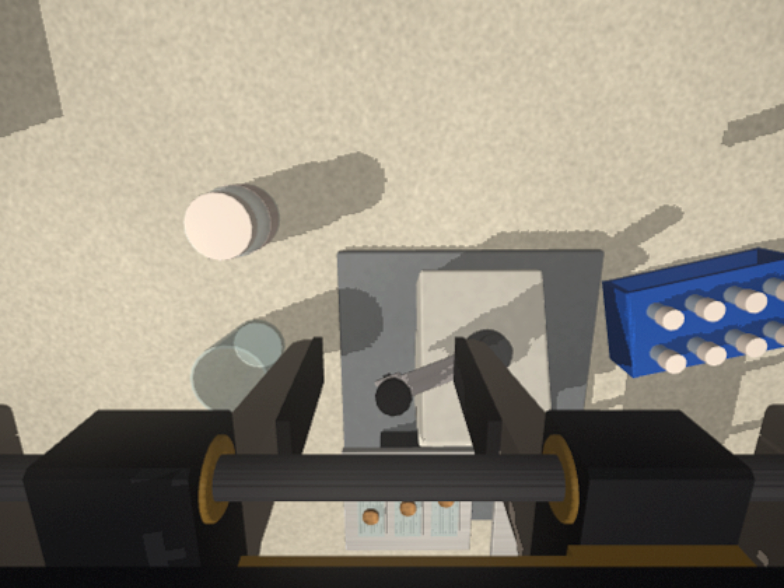

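View pics/s6.png

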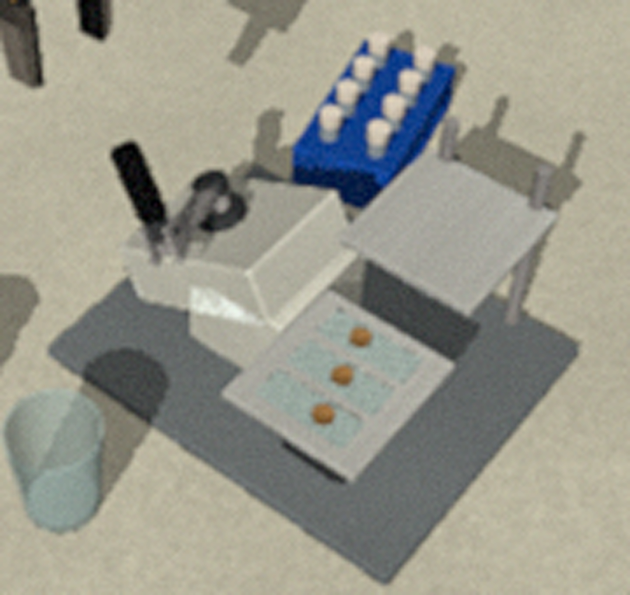

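```bash
python3 - <<'E'
from h import *
ct=cam('top');cs=cam('scene')
z=lambda u,v:((u+.5)/4-.5+210,(v+.5)/4-.5+110)
zs=lambda u,v:((u+.5)/3.5-.5+220,(v+.5)/3.5-.5+130)
S=[('FR',(270,241),(342,240)),('RR',(270,59),(470,312)),('RL',(80,58),(557,213)),('FL',(80,242),(437,152))]
T=[('FR',(477,251),(222,396)),('RR',(477,79),(347,481)),('RL',(284,79),(455,368)),('FL',(284,249),(335,292))]
for nm,L in(('shelf',S),('table',T)):
    X=[]
    for k,a,b in L:
        x,r=tri(ct,z(*a),cs,zs(*b)); X.append(x); print(nm,k,x.round(1),np.round(r,1))
    print(np.mean(X,0))
E
```

```text
shelf FR [688.3  64.5 138.6] [0.7 0.7]
shelf RR [800.9  60.8 143.5] [1.4 1.4]
shelf RL [803.  179.2 146.5] [2. 2.]
shelf FL [691.9 184.2 138.1] [2.4 2.4]
[746.00054859 122.18761025 141.68544898]
table FR [684.7 -69.7  89.1] [1.3 1.3]
table RR [796.2 -73.7  90.3] [2.7 2.7]
table RL [800.8  53.   88.2] [1.1 1.1]
table FL [690.6  56.6  89.3] [1. 1.]
[743.0776792   -8.4496432   89.24070654]
```

```bash
cat > crank.py <<'E'
from plan import *
import sys
def rows(phis,s,sl=45,up=5,dr=2.5,dx=-1.5,yaw=np.pi-.022):
    p=np.load('p1.npy'); out=[]
    for f in phis:
        pp=p.copy(); pp[3]=f; pp[4]=1.571; q=pts(pp)
        P=q['kn']+sl*q['n']+dr*q['a']+[dx,0,0]
        out.append(rel(s,np.r_[P+[0,0,171+up],yaw]))
    return np.array(out)
if __name__=="__main__":
    s=telemetry.sense(); a=[float(v) for v in sys.argv[1:]]
    print(s['clock'],s['position'].round(1),s['ft_force'].round(1))
    for f,r in zip(a,rows(a,s,dr=0 if len(a)==1 else 2.5)): print(round(f,2),r.round(2).tolist())
E
python3 crank.py 1.19
```

```text
8.55 [507.9 -20.1 464.4] [-0.2  0.2 -1. ]
1.19 [-64.57, 3.89, 94.75, -0.0]
```

>>> play_rows --pt "-30 2 10 0" --pt "-60 4 30 0" --pt "-64.5 4 60 0" --pt "-64.5 4 85 0" --pt "-64.5 4 94.5 0" --pt "-64.5 4 94.5 0" --pt "-64.5 4 94.5 0"

```text
clock: 9.43
position: [572.7, -17.6, 371.5]
orientation: [[-1.0, 0.026, 0.002], [0.026, 1.0, -0.001], [-0.002, -0.0, -1.0]]
ft_force: [0.6, 0.4, -0.1]
gripper_width: 55.5
```

>>> play_rows --pt "0 0 0 0" --pt "0 0 0 0" --pt "0 0 0 0" --pt "0 0 0 0" --pt "0 0 0 0" --hand 0.1 --squeeze 20

```text
clock: 10.05
position: [572.2, -17.9, 370.5]
orientation: [[-1.0, 0.026, -0.0], [0.026, 1.0, -0.001], [-0.0, -0.001, -1.0]]
ft_force: [-1.7, -2.9, 1.7]
gripper_width: 21.5
```

```bash
python3 crank.py 1.19 1.3 1.4 1.55 1.7 1.9 2.1 2.3 2.5
```

```text
10.05 [572.2 -17.9 370.5] [-1.7 -2.9  1.7]
1.19 [-1.26, -2.27, 0.43, -0.0]
1.3 [6.92, -5.37, 4.43, -0.0]
1.4 [14.59, -7.3, 8.17, -0.0]
1.55 [26.31, -8.59, 13.89, -0.0]
1.7 [38.09, -7.9, 19.63, -0.0]
1.9 [53.39, -3.97, 27.08, -0.0]
2.1 [67.69, 3.26, 34.04, -0.0]
2.3 [80.42, 13.51, 40.22, -0.0]
2.5 [91.07, 26.36, 45.37, -0.0]
```

>>> play_rows --pt "-0.5 -2.3 0.4 0" --pt "7 -5.4 4.4 0" --pt "14.5 -7.3 8.2 0" --pt "26.3 -8.6 13.9 0" --pt "38 -7.9 19.6 0" --pt "53.4 -4 27 0" --pt "67.7 3.3 34 0" --pt "67.7 3.3 34 0"

```text
clock: 11.05
position: [504.7, -11.0, 337.7]
orientation: [[-1.0, 0.025, 0.003], [0.025, 1.0, 0.004], [-0.003, 0.004, -1.0]]
ft_force: [-1.1, 5.8, 7.8]
gripper_width: 21.5
```

```bash
python3 crank.py 2.1 2.3 2.5 2.7 2.9 3.1 3.3 3.5 3.7 3.9 4.1 4.3 4.5 4.7 4.9 5.1
python3 - <<'E'
from h import *
im2=read_camera('scene')
cv2.imwrite("pics/s7.png",cv2.convertScaleAbs(cv2.resize(im2[130:300,220:400,::-1],None,fx=3.5,fy=3.5,interpolation=2),alpha=1.6))
E
```

```text
11.05 [504.7 -11.  337.7] [-1.1  5.8  7.8]
2.1 [0.1, -1.94, 1.2, -0.0]
2.3 [12.85, 8.28, 7.39, -0.0]
2.5 [23.5, 21.12, 12.58, -0.0]
2.7 [31.65, 36.05, 16.56, -0.0]
2.9 [36.96, 52.49, 19.17, -0.0]
3.1 [39.22, 69.78, 20.31, -0.0]
3.3 [38.35, 87.22, 19.93, -0.0]
3.5 [34.37, 104.13, 18.06, -0.0]
3.7 [27.45, 119.83, 14.75, -0.0]
3.9 [17.86, 133.69, 10.15, -0.0]
4.1 [5.99, 145.16, 4.44, -0.0]
4.3 [-7.7, 153.79, -2.16, -0.0]
4.5 [-22.65, 159.22, -9.38, -0.0]
4.7 [-38.27, 161.25, -16.93, -0.0]
4.9 [-53.94, 159.79, -24.51, -0.0]
5.1 [-69.04, 154.9, -31.82, -0.0]
```

View pics/s7.png

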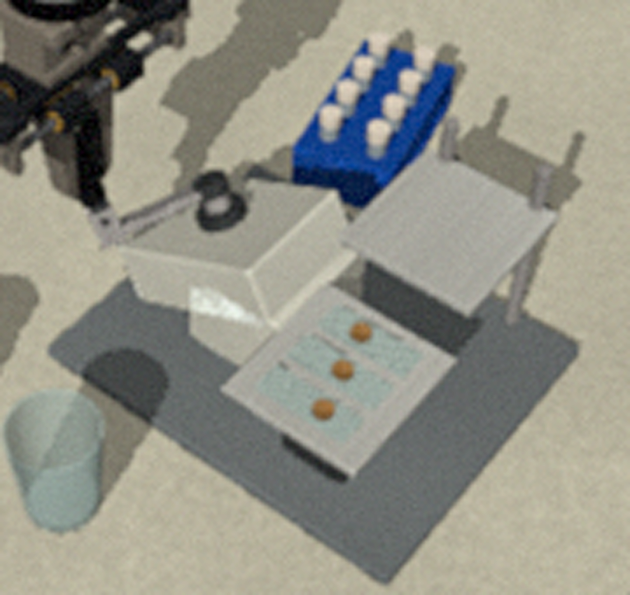

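>>> play_rows --pt "12.8 10.2 6.2 0" --pt "23.5 23 11.4 0" --pt "31.6 38 15.3 0" --pt "37 54.4 18 0" --pt "39.2 71.7 19.1 0" --pt "38.3 89.1 18.7 0" --pt "34.4 106 16.8 0" --pt "27.4 121.7 13.5 0" --pt "17.8 135.6 9 0" --pt "6 147 3.2 0" --pt "-7.7 155.7 -3.4 0" --pt "-22.7 161 -10.6 0" --pt "-38.3 163 -18 0" --pt "-38.3 163 -18 0"

```text
clock: 12.85
position: [547.7, 148.1, 356.2]
orientation: [[-1.0, 0.026, -0.001], [0.026, 1.0, -0.005], [0.001, -0.005, -1.0]]
ft_force: [-6.4, -9.2, 13.2]
gripper_width: 21.3
```

```bash
python3 crank.py 4.7 4.9 5.1 5.3 5.5 5.7 5.9 6.1 6.3 6.5 6.7 6.9 7.1 7.3 7.5 7.7
```

```text
12.85 [547.7 148.1 356.2] [-6.4 -9.2 13.2]
4.7 [0.72, 1.02, 0.89, -0.0]
4.9 [-14.92, -0.5, -6.74, -0.0]
5.1 [-29.99, -5.45, -14.07, -0.0]
5.3 [-43.88, -13.62, -20.81, -0.0]
5.5 [-56.04, -24.7, -26.69, -0.0]
5.7 [-65.99, -38.25, -31.47, -0.0]
5.9 [-73.33, -53.71, -34.96, -0.0]
6.1 [-77.76, -70.48, -37.02, -0.0]
6.3 [-79.12, -87.89, -37.58, -0.0]
6.5 [-77.34, -105.25, -36.6, -0.0]
6.7 [-72.5, -121.85, -34.14, -0.0]
6.9 [-64.79, -137.04, -30.28, -0.0]
7.1 [-54.52, -150.22, -25.17, -0.0]
7.3 [-42.09, -160.86, -19.04, -0.0]
7.5 [-28.0, -168.53, -12.11, -0.0]
7.7 [-12.82, -172.93, -4.66, -0.0]
```

>>> play_rows --pt "-15.6 -1.5 -8.4 0" --pt "-30.7 -6.5 -16.2 0" --pt "-44.6 -14.6 -23.2 0" --pt "-56.7 -25.7 -29.1 0" --pt "-66.7 -39.2 -33.9 0" --pt "-74 -54.7 -37.4 0" --pt "-78.4 -71.5 -39.4 0" --pt "-79.8 -88.9 -40 0" --pt "-78 -106.2 -39 0" --pt "-73.2 -122.8 -36.5 0" --pt "-65.5 -138 -32.7 0" --pt "-55.2 -151.2 -27.6 0" --pt "-42.8 -161.8 -21.4 0" --pt "-28.7 -169.5 -14.5 0" --pt "-13.5 -173.9 -7 0" --pt "-13.5 -173.9 -7 0"

```text
clock: 14.85
position: [555.4, -23.9, 362.0]
orientation: [[-1.0, 0.026, -0.001], [0.026, 1.0, 0.003], [0.001, 0.003, -1.0]]
ft_force: [-5.2, 2.6, 6.8]
gripper_width: 21.5
```

```bash
python3 crank.py 7.7 7.9 8.1 8.3 8.5 8.7 8.9 9.1 9.3 9.5 9.7
python3 - <<'E'
from h import *
im2=read_camera('scene');t=read_camera('top')
cv2.imwrite("pics/s8.png",cv2.convertScaleAbs(cv2.resize(im2[130:300,220:400,::-1],None,fx=3.5,fy=3.5,interpolation=2),alpha=1.6))
cv2.imwrite("pics/t8.png",cv2.convertScaleAbs(cv2.resize(t[110:260,210:390,::-1],None,fx=4,fy=4,interpolation=2),alpha=1.6))
E
```

```text
14.85 [555.4 -23.9 362. ] [-5.2  2.6  6.8]
7.7 [-0.75, -1.16, 0.32, -0.0]
7.9 [14.92, -2.18, 7.97, -0.0]
8.1 [30.46, 0.3, 15.57, -0.0]
8.3 [45.25, 6.16, 22.81, -0.0]
8.5 [58.69, 15.17, 29.39, -0.0]
8.7 [70.25, 26.97, 35.06, -0.0]
8.9 [79.47, 41.1, 39.59, -0.0]
9.1 [85.99, 56.99, 42.8, -0.0]
9.3 [89.54, 74.01, 44.57, -0.0]
9.5 [89.98, 91.47, 44.81, -0.0]
9.7 [87.29, 108.69, 43.53, -0.0]
```

View pics/s8.png

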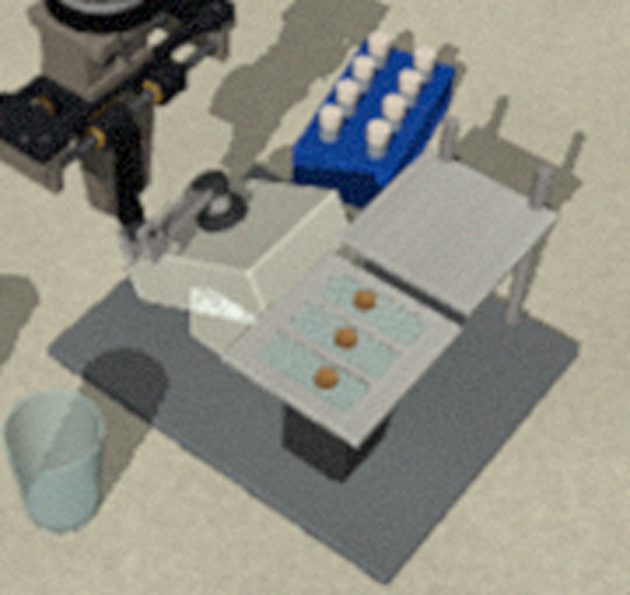

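View pics/t8.png

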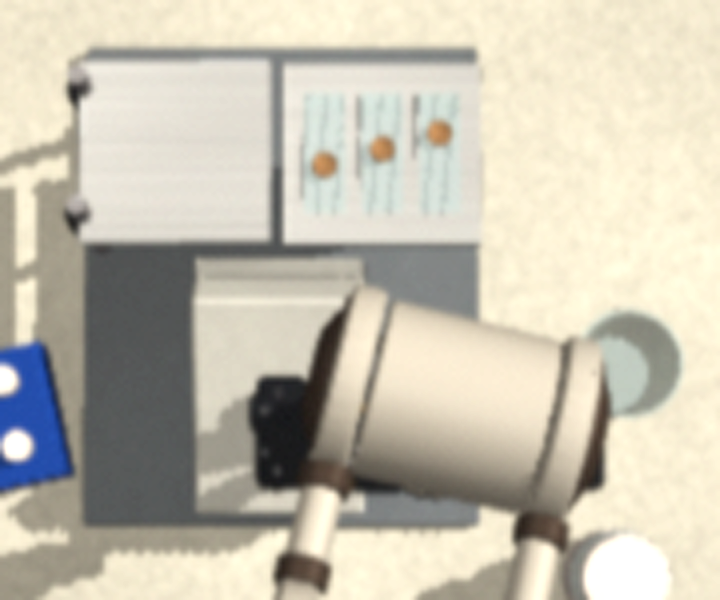

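>>> play_rows --pt "15.6 -1.0 7 0" --pt "31.2 1.5 14.5 0" --pt "38.5 4 18 0" --pt "38.5 4 18 0" --pt "38.5 4 18 0"

```text
clock: 15.58
position: [518.3, -18.7, 344.3]
orientation: [[-1.0, 0.026, 0.003], [0.026, 1.0, 0.003], [-0.003, 0.003, -1.0]]
ft_force: [0.1, 5.5, 6.3]
gripper_width: 21.7
```

>>> play_rows --pt "0 0 0 0" --pt "0 0 0 0" --pt "0 0 -15 0" --pt "0 0 -40 0" --pt "-15 0 -70 0" --pt "-50 0 -90 0" --pt "-95 0 -90 0" --pt "-140 10 -90 0" --pt "-160 20 -90 0" --pt "-160 20 -90 0" --hand 0.6

```text
clock: 16.82
position: [678.9, -3.5, 433.3]
orientation: [[-1.0, 0.025, 0.0], [0.025, 1.0, -0.0], [-0.0, -0.0, -1.0]]
ft_force: [0.1, -1.0, -0.2]
gripper_width: 55.1
```

```bash
cat > snap.py <<'E'
from model import *
import pickle,sys
n=sys.argv[1]
s=telemetry.sense(); im=read_camera('wrist')
print(s['clock'],s['position'].round(1),s['ft_force'].round(1),s['gripper_width'])
pickle.dump((s,im),open(n+'.pkl','wb'))
cv2.imwrite(f"pics/{n}.png",cv2.convertScaleAbs(cv2.resize(im[:,:,::-1],None,fx=1.4,fy=1.4),alpha=1.5))
E
python3 snap.py w9
```

```text
16.825 [678.9  -3.5 433.3] [ 0.1 -1.  -0.2] 55.13079298428874
```

View pics/w9.png

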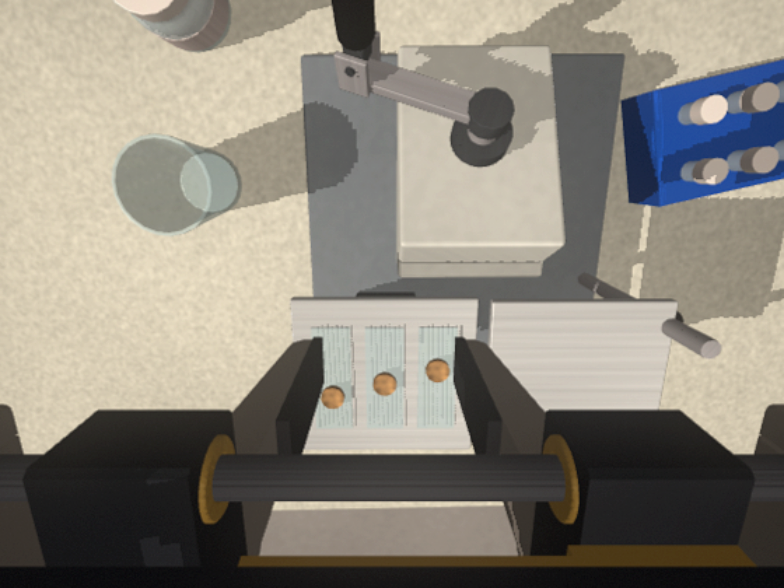

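>>> play_rows --pt "-2 -7 0 0.13" --pt "-4 -15 0 0.27" --pt "-6 -23 0 0.41" --pt "-8 -31 0 0.55" --pt "-10 -39 0 0.69" --pt "-12 -47 0 0.83" --pt "-14 -55 0 0.97" --pt "-16 -63 0 1.11" --pt "-18 -71 0 1.25" --pt "-20 -79 0 1.39" --pt "-22 -87 0 1.5" --pt "-23 -90 0 1.568" --pt "-23 -90 0 1.568" --pt "-23 -90 0 1.568"

```text
clock: 18.62
position: [698.4, -94.4, 433.7]
orientation: [[0.022, 1.0, 0.0], [1.0, -0.022, -0.0], [-0.0, 0.0, -1.0]]
ft_force: [-0.1, 0.7, -0.3]
gripper_width: 55.2
```

```bash
python3 snap.py w10
```

```text
18.625 [698.4 -94.4 433.7] [-0.1  0.7 -0.3] 55.15368007087012
```

>>> play_rows --pt "25 0 0 0" --pt "55 0 0 0" --pt "90 0 0 0" --pt "115 0 0 0" --pt "130 0 0 0" --pt "130 0 0 0" --pt "130 0 0 0"

```text
clock: 19.55
position: [701.9, 34.7, 433.1]
orientation: [[0.024, 1.0, -0.0], [1.0, -0.024, -0.0], [-0.0, -0.0, -1.0]]
ft_force: [0.5, -1.2, -0.4]
gripper_width: 55.3
```

```bash
python3 snap.py w11
```

```text
19.55 [701.9  34.7 433.1] [ 0.5 -1.2 -0.4] 55.25495575941123
```

View pics/w10.png

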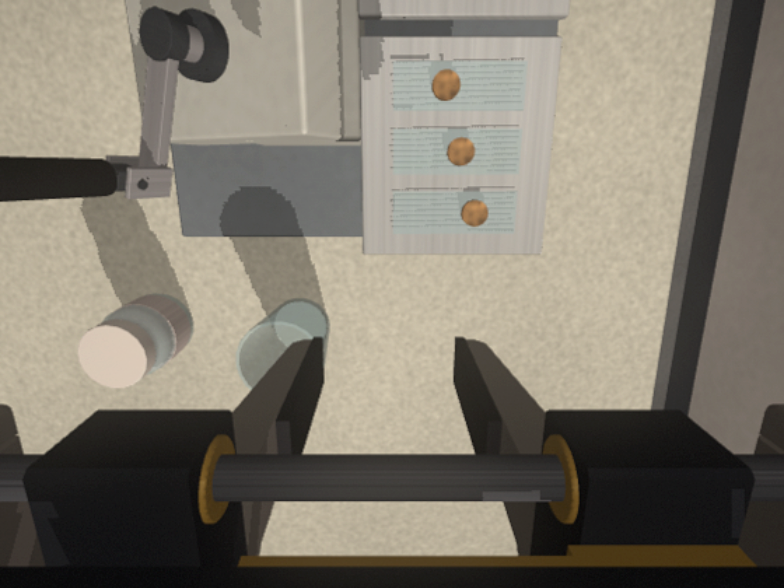

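View pics/w11.png

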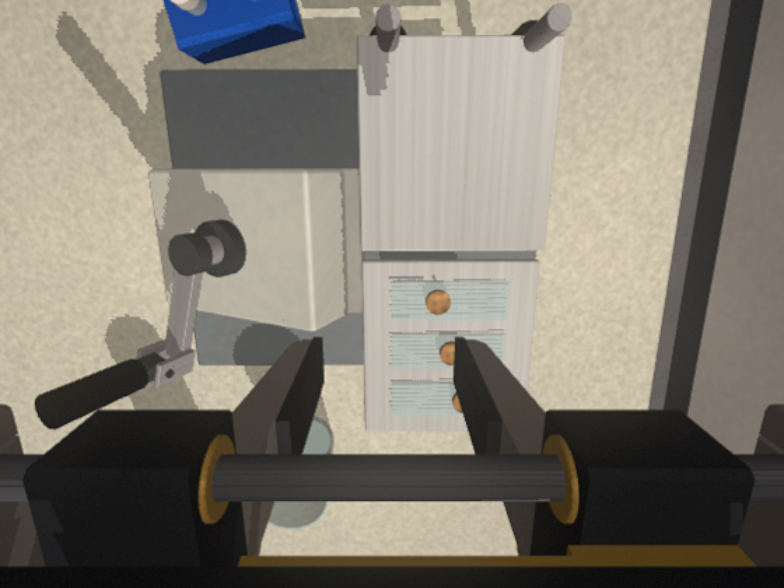

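```bash
python3 - <<'E'
import pickle,numpy as np,cv2
o=[]
for n,r0,r1 in(('w10',0,45),('w11',165,210)):
    s,im=pickle.load(open(n+'.pkl','rb'))
    g=im[r0:r1,275:375].astype(float).mean(2)
    print(n); 
    for c0,c1 in((275,300),(345,375)):
        print([int(v) for v in im[r0:r1,c0:c1].mean((1,2))])
    o.append(cv2.resize(im[r0:r1,240:420,::-1],None,fx=4.4,fy=4.4,interpolation=0))
cv2.imwrite('pics/gap.png',cv2.convertScaleAbs(np.vstack(o),alpha=1.5))
E
```

```text
w10
[113, 113, 114, 113, 114, 114, 114, 114, 114, 115, 122, 103, 84, 84, 62, 51, 52, 53, 53, 53, 53, 53, 53, 53, 52, 54, 92, 118, 120, 118, 118, 118, 118, 118, 118, 118, 118, 119, 120, 99, 90, 89, 114, 108, 112]
[113, 113, 113, 113, 114, 114, 114, 114, 114, 116, 114, 96, 85, 83, 75, 72, 72, 72, 73, 73, 73, 73, 73, 73, 72, 69, 96, 117, 121, 120, 120, 120, 120, 120, 120, 120, 121, 121, 121, 121, 121, 113, 100, 114, 119]
w11
[122, 122, 122, 122, 122, 122, 122, 122, 122, 122, 122, 122, 122, 136, 88, 57, 60, 60, 60, 60, 65, 81, 108, 123, 125, 125, 125, 125, 125, 125, 126, 127, 103, 91, 115, 102, 107, 122, 124, 118, 122, 125, 113, 120, 125]
[122, 122, 122, 122, 122, 122, 122, 122, 121, 122, 121, 121, 122, 124, 95, 82, 84, 84, 84, 81, 69, 84, 115, 126, 126, 126, 126, 126, 126, 126, 126, 127, 127, 127, 118, 119, 120, 117, 123, 126, 125, 121, 124, 126, 120]
```

View pics/gap.png

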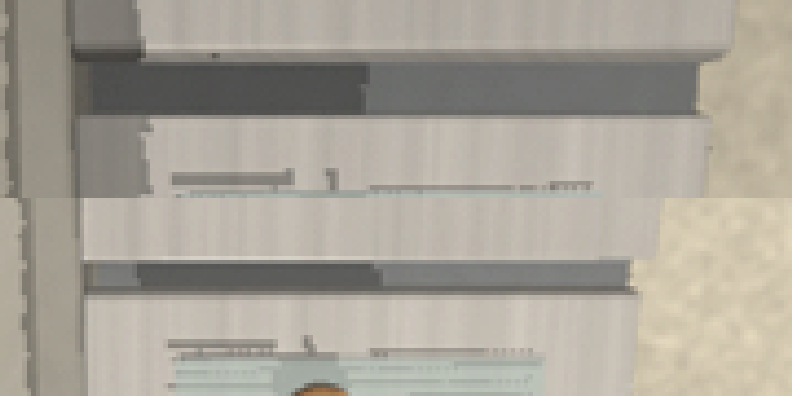

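```bash
python3 - <<'E'
from model import *
import pickle
s1,_=pickle.load(open('w10.pkl','rb'));s2,_=pickle.load(open('w11.pkl','rb'))
c1=cam('wrist',s1);c2=cam('wrist',s2)
print(np.array(s1['joint_velocities']).round(3),np.array(s2['joint_velocities']).round(3))
def yz(r1,r2):
    # intersect planes: use col matched by fixed world x iteratively
    u=325.
    x1,d=tri(c1,(u,r1),c2,(u,r2))
    for _ in range(20):
        # choose columns where x=745
        def col(c,r):
            o,a=ray(c,(300,r));_,b=ray(c,(350,r))
            f=lambda D:(o+D*(x1[2]-o[2])/D[2])[0]
            return 300+50*(745-f(a))/(f(b)-f(a))
        x1,d=tri(c1,(col(c1,r1),r1),c2,(col(c2,r2),r2))
    return x1,d
a=yz(11.0,178.9);b=yz(25.95,186.9);print('shelf',a,'table',b,a[0][2]-b[0][2])
E
```

```text
[ 0.005  0.007 -0.004  0.001 -0.002  0.005] [-0.011  0.002 -0.     0.002 -0.001  0.002]
shelf (array([745.00074324,  62.83321403, 143.2573887 ]), [np.float64(0.00032466990391061805), np.float64(0.00032466990413275334)]) table (array([745.00077926,  54.3942948 , 136.77984207]), [np.float64(0.0003253935724422402), np.float64(0.0003253935723102741)]) 6.47754663076924
```

>>> play_rows --pt "-5 -16 0 -0.13" --pt "-10 -32 0 -0.27" --pt "-15 -48 0 -0.41" --pt "-20 -64 0 -0.55" --pt "-25 -80 0 -0.69" --pt "-30 -96 0 -0.83" --pt "-35 -112 0 -0.97" --pt "-40 -128 0 -1.11" --pt "-45 -144 0 -1.25" --pt "-50 -160 0 -1.39" --pt "-55 -175 0 -1.5" --pt "-57.4 -182.2 0 -1.568" --pt "-57.4 -182.2 0 -1.568" --pt "-57.4 -182.2 0 -1.568"

```text
clock: 21.35
position: [518.6, -18.0, 433.3]
orientation: [[-1.0, 0.028, 0.0], [0.028, 1.0, -0.0], [-0.0, -0.0, -1.0]]
ft_force: [-0.7, -1.1, -0.3]
gripper_width: 55.1
```

```bash
python3 snap.py w12;python3 - <<'E'
from model import *
p=np.load('p1.npy');p[3]=8.2;p[4]=1.571;q=pts(p);c=cam('wrist',telemetry.sense())
for k in('cap','end','root','kn'): print(k,(proj(c,q[k])[0]*1.4).round(0))
E
python3 crank.py 8.2
```

```text
21.35 [518.6 -18.  433.3] [-0.7 -1.1 -0.3] 55.11560171226223
cap [502. 357.]
end [387. 298.]
root [388. 313.]
kn [388. 315.]
21.4 [518.6 -17.9 433.3] [ 0.7 -0.7 -0.3]
8.2 [0.36, 0.18, 90.07, -0.01]
```

View pics/w12.png

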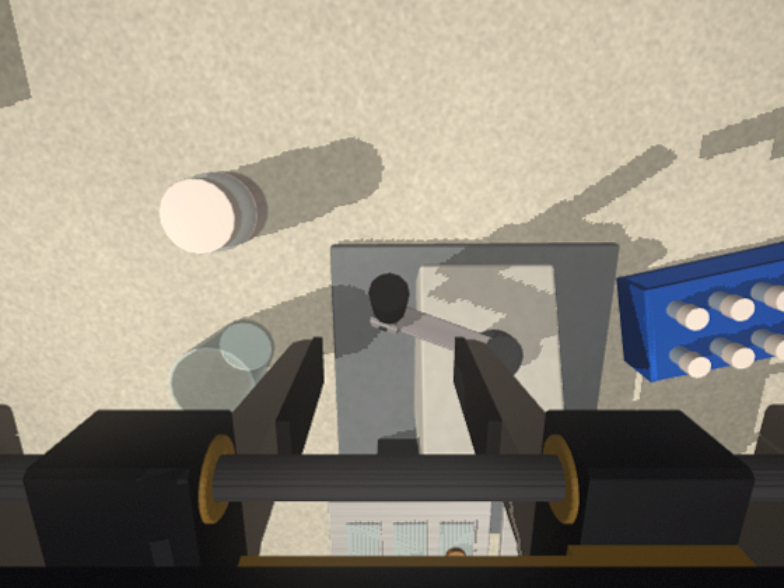

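>>> play_rows --pt "0 0 25 0" --pt "0 0 55 0" --pt "0 0 80 0" --pt "0 0 90 0" --pt "0 0 90 0" --pt "0 0 90 0"

```text
clock: 22.15
position: [518.9, -17.7, 344.5]
orientation: [[-1.0, 0.026, 0.002], [0.026, 1.0, -0.001], [-0.002, -0.001, -1.0]]
ft_force: [-0.3, 0.2, 0.8]
gripper_width: 55.3
```

>>> play_rows --pt "0 0 0 0" --pt "0 0 0 0" --pt "0 0 0 0" --pt "0 0 0 0" --hand 0.1 --squeeze 20

```text
clock: 22.65
position: [518.4, -17.7, 343.3]
orientation: [[-1.0, 0.026, 0.0], [0.026, 1.0, -0.0], [-0.0, -0.0, -1.0]]
ft_force: [-0.3, -0.4, 1.1]
gripper_width: 21.4
```

```bash
python3 crank.py 8.2 8.35 8.5 8.65 8.8 8.95 9.05 9.15 9.2
```

```text
22.65 [518.4 -17.7 343.3] [-0.3 -0.4  1.1]
8.2 [0.85, -2.36, 0.53, -0.0]
8.35 [11.63, 2.97, 5.77, -0.0]
8.5 [21.56, 10.02, 10.61, -0.0]
8.65 [30.44, 18.66, 14.92, -0.0]
8.8 [38.06, 28.66, 18.62, -0.0]
8.95 [44.26, 39.83, 21.62, -0.0]
9.05 [47.52, 47.79, 23.2, -0.0]
9.15 [50.05, 56.07, 24.42, -0.0]
9.2 [51.04, 60.3, 24.89, -0.0]
```

>>> play_rows --pt "0.8 -2 0.3 0" --pt "11.6 3 5.3 0" --pt "21.6 10 10.1 0" --pt "30.4 18.7 14.4 0" --pt "38 28.7 18.1 0" --pt "44.3 39.8 21 0" --pt "47.5 47.8 22.6 0" --pt "50 56 23.8 0" --pt "51 60.3 24.3 0" --pt "51 60.3 24.3 0" --pt "51 60.3 24.3 0"

```text
clock: 24.02
position: [470.3, 43.5, 320.0]
orientation: [[-1.0, 0.026, 0.007], [0.026, 1.0, -0.001], [-0.007, -0.001, -1.0]]
ft_force: [6.4, -1.9, -2.0]
gripper_width: 21.6
```

>>> play_rows --pt "0 0 0 0" --pt "0 0 0 0" --pt "0 0 -15 0" --pt "0 0 -50 0" --pt "-20 -10 -90 0" --pt "-60 -25 -110 0" --pt "-100 -40 -115 0" --pt "-140 -55 -115 0" --pt "-180 -75 -115 0" --pt "-210 -95 -115 0" --pt "-225 -110 -115 0" --pt "-225 -110 -115 0" --hand 0.6

```text
clock: 25.52
position: [691.4, -72.7, 434.1]
orientation: [[-1.0, 0.027, -0.0], [0.027, 1.0, -0.0], [0.0, -0.0, -1.0]]
ft_force: [-0.1, 0.5, -0.4]
gripper_width: 54.9
```

>>> play_rows --pt "-1 -2 0 0.13" --pt "-1 -4 0 0.27" --pt "-2 -6 0 0.41" --pt "-3 -8 0 0.55" --pt "-4 -10 0 0.69" --pt "-5 -12 0 0.83" --pt "-6 -14 0 0.97" --pt "-7 -16 0 1.11" --pt "-8 -18 0 1.25" --pt "-8 -20 0 1.39" --pt "-8 -21 0 1.5" --pt "-8 -21 0 1.568" --pt "-8 -21 0 1.568" --pt "-8 -21 0 1.568"

```text
clock: 27.28
position: [698.2, -92.5, 434.4]
orientation: [[0.021, 1.0, 0.0], [1.0, -0.021, 0.0], [0.0, 0.0, -1.0]]
ft_force: [-0.5, -0.9, -0.3]
gripper_width: 54.9
```

```bash
python3 snap.py w13
```

```text
27.275 [698.2 -92.5 434.4] [-0.5 -0.9 -0.3] 54.917776237364485
```

>>> play_rows --pt "25 0 0 0" --pt "55 0 0 0" --pt "90 0 0 0" --pt "115 0 0 0" --pt "130 0 0 0" --pt "130 0 0 0" --pt "130 0 0 0"

```text
clock: 28.2
position: [701.6, 36.1, 433.8]
orientation: [[0.024, 1.0, -0.0], [1.0, -0.024, -0.0], [-0.001, -0.0, -1.0]]
ft_force: [-0.1, 0.5, -0.2]
gripper_width: 55.0
```

```bash
python3 snap.py w14; python3 - <<'E'
import pickle,numpy as np,cv2
o=[]
for n,r0,r1 in(('w13',0,45),('w14',165,210)):
    s,im=pickle.load(open(n+'.pkl','rb'))
    print(n); 
    for c0,c1 in((275,300),(345,375)):
        print([int(v) for v in im[r0:r1,c0:c1].mean((1,2))])
    o.append(cv2.resize(im[r0:r1,240:420,::-1],None,fx=4.4,fy=4.4,interpolation=0))
cv2.imwrite('pics/gap2.png',cv2.convertScaleAbs(np.vstack(o),alpha=1.5))
E
```

```text
28.2 [701.6  36.1 433.8] [-0.1  0.5 -0.2] 55.009499019604704
w13
[113, 113, 113, 113, 113, 113, 113, 113, 113, 113, 113, 113, 114, 118, 112, 91, 84, 66, 53, 52, 52, 52, 53, 53, 53, 51, 60, 94, 115, 118, 117, 117, 116, 115, 116, 116, 116, 115, 117, 118, 118, 118, 106, 102, 114]
[112, 112, 113, 112, 113, 113, 113, 113, 113, 113, 113, 113, 114, 113, 104, 88, 83, 73, 71, 72, 72, 72, 72, 72, 72, 72, 73, 97, 117, 120, 120, 120, 120, 120, 120, 120, 120, 120, 120, 120, 120, 96, 90, 115, 121]
w14
[121, 121, 121, 121, 121, 121, 121, 121, 121, 121, 121, 121, 121, 121, 125, 96, 65, 59, 60, 60, 60, 60, 61, 64, 84, 114, 124, 124, 124, 124, 124, 124, 124, 124, 124, 124, 123, 115, 116, 111, 108, 120, 124, 122, 118]
[121, 121, 121, 121, 121, 121, 121, 121, 121, 121, 120, 121, 120, 121, 123, 94, 81, 83, 83, 83, 84, 84, 76, 68, 89, 119, 126, 126, 125, 125, 126, 126, 126, 126, 127, 109, 100, 122, 122, 114, 121, 125, 117, 122, 125]
```

View pics/gap2.png

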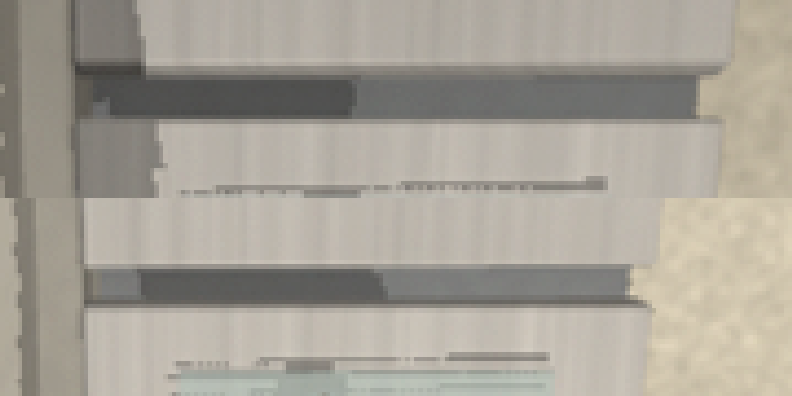

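View pics/w14.png

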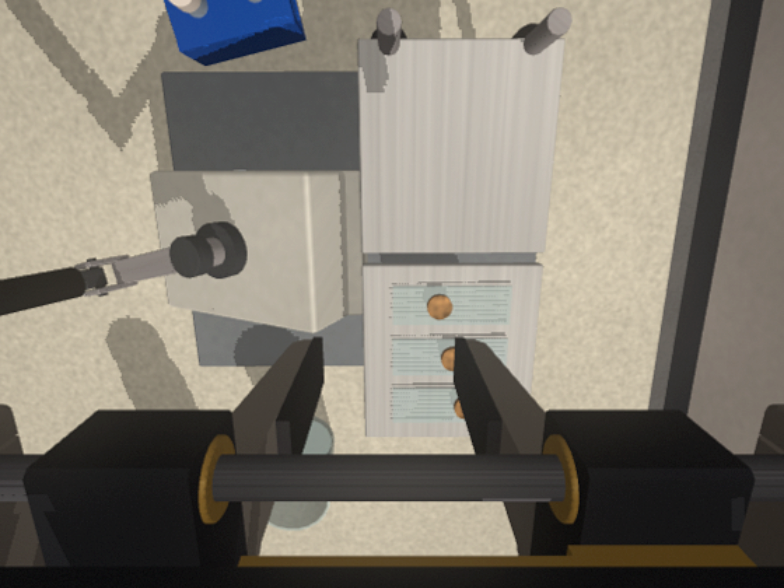

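```bash
cat > yz.py <<'E'
from model import *
import pickle
def run(n1,n2,sh,tb):
    c1=cam('wrist',pickle.load(open(n1+'.pkl','rb'))[0]);c2=cam('wrist',pickle.load(open(n2+'.pkl','rb'))[0])
    def yz(r1,r2):
        x1=np.array([745,60,142.])
        for _ in range(20):
            def col(c,r):
                o,a=ray(c,(300,r));_,b=ray(c,(350,r))
                f=lambda D:(o+D*(x1[2]-o[2])/D[2])[0]
                return 300+50*(745-f(a))/(f(b)-f(a))
            x1,d=tri(c1,(col(c1,r1),r1),c2,(col(c2,r2),r2))
        return x1
    a=yz(*sh);b=yz(*tb); print(a.round(2),b.round(2),'shelf-table',(a-b).round(2))
run('w10','w11',(11.0,178.9),(25.95,186.5))
run('w13','w14',(14.55,180.0),(26.9,189.35))
E
python3 yz.py
```

```text
[745.    62.83 143.26] [745.   54.6 136. ] shelf-table [-0.    8.23  7.26]
[745.    62.96 142.37] [745.    54.55 142.21] shelf-table [-0.    8.41  0.16]
```

```bash
python3 - <<'E'
from model import *
im=read_camera('scene');t=read_camera('top')
cv2.imwrite("pics/s15.png",cv2.convertScaleAbs(cv2.resize(im[130:300,220:400,::-1],None,fx=3.5,fy=3.5,interpolation=2),alpha=1.6))
a=cv2.imread('pics/scene0.png')[:,:,::-1]; d=np.abs(a.astype(int)-im).max(2)
for nm,(r0,r1,c0,c1) in dict(rack=(138,190,303,352),jar=(215,255,184,214),beaker=(238,284,218,252)).items(): print(nm,d[r0:r1,c0:c1].mean().round(1),d[r0:r1,c0:c1].max())
p=np.load('p1.npy');p[3]=9.2;p[4]=1.571;q=pts(p)
for k in('root','end','kn'): print(k,((proj(cam('scene'),q[k])[0]-[220,130])*3.5).round(0))
E
```

```text
rack 38.6 127
jar 3.5 11
beaker 3.5 11
root [113. 158.]
end [84. 94.]
kn [119. 173.]
```

View pics/s15.png

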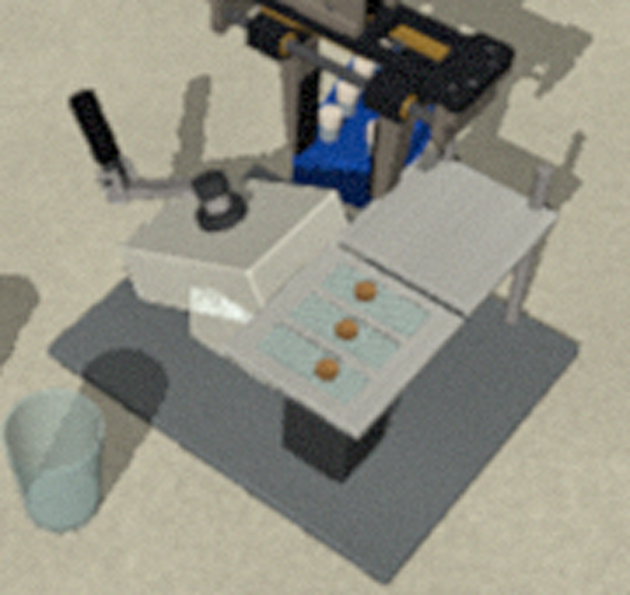

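>>> play_rows --pt "-20 0 -20 0" --pt "-60 0 -40 0" --pt "-110 0 -40 0" --pt "-160 0 -40 0" --pt "-190 0 -40 0" --pt "-200 0 -40 0" --pt "-200 0 -40 0"

```text
clock: 29.22
position: [696.7, -163.7, 474.7]
orientation: [[0.024, 1.0, 0.001], [1.0, -0.024, -0.0], [-0.0, 0.001, -1.0]]
ft_force: [-0.1, -0.1, -0.2]
gripper_width: 54.8
```

```bash
python3 - <<'E'
from model import *
im=read_camera('scene');t=read_camera('top')
a=cv2.imread('pics/scene0.png')[:,:,::-1]; d=np.abs(a.astype(int)-im).max(2)
for nm,(r0,r1,c0,c1) in dict(rack=(138,190,303,352),jar=(215,255,184,214),beaker=(238,284,218,252)).items(): print(nm,d[r0:r1,c0:c1].mean().round(1),d[r0:r1,c0:c1].max())
cv2.imwrite("pics/s16.png",cv2.convertScaleAbs(np.hstack([cv2.resize(im[130:300,220:400,::-1],None,fx=2.2,fy=2.2,interpolation=2),cv2.resize(t[110:280,150:330,::-1],None,fx=2.2,fy=2.2,interpolation=2)]),alpha=1.6))
s=telemetry.sense();print(s['clock'],s['ft_force'],np.abs(s['joint_velocities']).max())
E
```

```text
rack 17.7 93
jar 5.7 13
beaker 5.4 12
29.325 [0.13961031 0.1231493  0.86234619] 0.011136068920173455
```

View pics/s16.png

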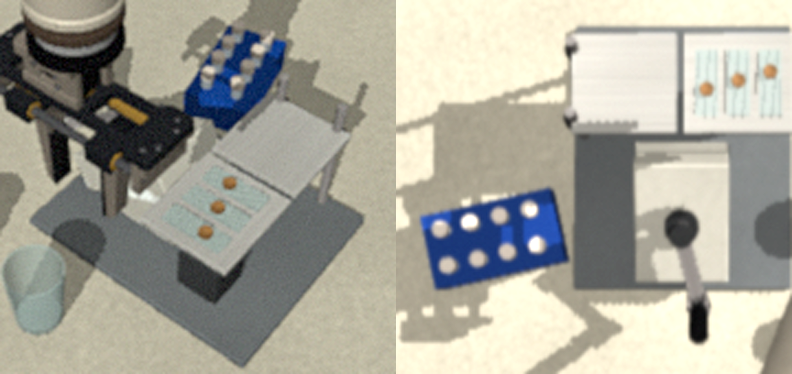

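```bash
python3 -c "
from rig import order; print(order.job_done())"
```

```text
the job is handed in; nothing more can be done
None
```

I swung the crank handle fully out, turned the crank clockwise until the table was level with the shelf, and let go. The job was handed in at about 29 s of the 61 s allowed.

- **Handle:** I gripped it and lifted it around its hinge, then pressed it outward until the push force rose to about 10 N, which I took as the end stop. The camera views before and after showed no visible movement of the crank. The last views still fit a handle standing fully out, to within 1–2 pixels.
- **Crank:** I turned it in two stages, from about 1.2 rad to about 9.2 rad, re-measuring in between.
- **Level:** After the last turn, two wrist-camera views put the table 0.2 mm below the shelf, with an error of about 1 mm. The scene and top views agree. My first rough estimate from the fixed cameras put the shelf about 5 mm higher than the scene view did. I relied on the wrist measurements instead.
- **Surroundings:** The jar and beaker look unchanged in the scene picture. The rack differed there from its first picture, apparently from the arm's shadow; its corners in the top view have not moved.
- **At hand-in:** The gripper was clear of everything, and the wrist force was under 1 N.

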